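Click the diamond plate into the sharpening dock

TASK

Load the blue diamond plate into the sharpening dock on the white board: line it up with the mouth of the slideway, slide it in past the red spring catch and press it against the sprung end stop until the catch snaps back behind it, then let go. Push firmly but gently, never ramming it, keep the plate flat on the board, and leave the knives, the green plate, the horn blanks, the bottle and the brush where they lie.

Things in the scene. Friction and masses are not known exactly. Their poses are not given: they have to be found in the camera images.
- dock: Fixed sharpening dock: white board (530 x 300 mm, top 12 mm above the bench) with a dark anodised slideway. Origin: underside of the board, below the centre of a fully home plate; +x is the way the plate slides in, z up. All 'dock' numbers are mm in this frame. Board: x -390 to 140, y -150 to 150. End block: x 96 to 118, 20 high.
- home (a point): Where the origin of a fully home plate lies: dock x 0, y 0, z 12, axes as the dock's. Around it the slideway's inner walls stand at y +61.5 and -61.5 (the -y wall from x -130 to 96, the +y wall too but for the catch's gap, x -106 to -75). Lips over the rails, x -75 to 96, reach in to y +-53; underside 9.5 and top 12.5 above the board.
- mouth (a point): Middle of the slideway's open mouth on the board's top: dock x -156, y 0, z 12, axes as the dock's. Flared lead-ins 12.5 mm high, from x -157 to -131, narrow it from about +-75 to the walls' +-61.5. The plate is 3 mm narrower than the slideway.
- plate: Loose plate to load, about 0.75 kg, blue, grey face. Flange 150 (own x) x 120 (own y) x 8 mm; on it a 150 x 92 body, 24 mm high in all, ends flush; the flange's two +x corners are cut off by 8 mm. Too wide to grip; pushed. Slides easily (friction about 0.3). Origin: centre of underside, z up. Starts before the mouth, up to 40 mm off to a side, turned up to 15 degrees, own x roughly along dock +x.
- catch (a joint): Angle (rad) of the red spring catch at the mouth's +y side: 0 at rest, nose 11 mm inside the slideway; grows as the plate's edge pushes its ramp outwards (4 to 8 N sideways), about 0.12 to 0.19 while the flange runs past; 0 again once it has snapped in behind the plate, which happens only when the plate is pushed about 3 mm past home against the end stop.
- catch_nose (a point): Inner corner of the nose, on the face that holds the plate's trailing end, 11.5 mm above the board; at rest at dock x -75.5, y 50.5. The catch reaches back to its pivot at dock x -130, y 74.5. A red thumb tab on the nose rises to 25 mm above the board.
- buffer (a joint): Compression (m) of the rubber-faced sprung end stop: 0 when free, its face then at dock x 72.5; 6.4 N to start, 0.8 N more per mm; solid at 0.0075. It pushes the plate back a few mm unless the catch holds it, and keeps a caught plate tight against the catch (then about 0.001 to 0.003). Pushing the plate until the catch snaps takes about 9 to 16 N.
- knife_a: Finished knife lying on the board beside the slideway on the +y side, 235 mm long, horn handle. Origin at the bolster, underside. To be left alone.
- knife_b: Finished knife lying on the board beside the slideway on the -y side, 235 mm long, darker horn handle. Origin at the bolster, underside. To be left alone.
- spare_plate: Another plate of the same shape on a green carrier, lying on the bench to the robot's right. To be left alone.
- blank_a: Amber horn handle blank on the bench to the left of the board, 115 x 30 x 20 mm, origin under its middle. To be left alone.
- blank_b: Pale horn handle blank on the bench to the left of the board, 115 x 30 x 20 mm, origin under its middle. To be left alone.
- oil_bottle: Amber bottle, 56 mm across, 150 mm high, origin under its middle, standing on the bench to the far right of the board. To be left alone.
- brush: Bench brush lying on the bench to the robot's right. To be left alone.

How it is judged:
On the way:
1. the plate, lined up in the slideway, is pushing the catch aside with its edge (value of joint catch above 0.06 rad and x of plate in the frame of dock between -0.16 and -0.01 m and y of plate in the frame of dock between -0.006 and 0.006 m and angle between the x axis of plate and the x axis of dock, either way round below 0.1 rad), for 0.1 s.
At the end, for the whole second after the job is handed in: The plate lies flat in the slideway within 4 mm of its home position along and across, turned by less than 0.05 rad, at rest, and the catch has sprung back behind it (catch angle below 0.05 rad) (x of plate in the frame of home between -0.004 and 0.004 m and y of plate in the frame of home between -0.004 and 0.004 m and z of plate in the frame of home below 0.003 m and angle between the x axis of plate and the x axis of dock, either way round below 0.05 rad and angle between plate's own z axis and vertical below 0.05 rad and value of joint catch below 0.05 rad and linear speed of plate below 0.01 m/s); the robot touches nothing.
It fails at once if the plate is rammed: the fingers push it with more than 40 N (contact force between the fingers and plate above 40 N).
It fails at once if the plate is lifted or tipped by more than 0.2 rad (angle between plate's own z axis and vertical above 0.2 rad or z of plate in the frame of home above 0.03 m).
It fails at once if a knife, the green plate, a blank, the bottle or the brush is moved by more than 15 mm (distance of any of knife_a, knife_b, spare_plate, blank_a, blank_b, oil_bottle, brush from where it was at the start of the episode above 0.015 m).
It also fails if it takes over 67 s, if anything falls off the work surface, if the arm or the gripper's body presses on something with over 40 N, if the wrist force passes 120 N, or if a joint passes its speed limit or range.

ROBOT

A 6-joint arm with a two-finger parallel gripper is mounted at the origin on the work surface. World frame = base frame: x ahead of the robot, y to its left, z up, the work surface at z = 0. Lengths are in m, angles in rad, forces in N, time in s.
With the tool pointing down it reaches from about 0.225 to 0.875 m from the base axis. Payload 3.4 kg.
Tool frame: the origin (TCP) lies between the finger pads; the fingertips stand 19 mm ahead of it and the grasp point (between the pads) is the TCP (manip.tip_reach is the distance from the TCP to the fingertips, in m); z points along the fingers, x is the direction in which the jaws open and shut, and the axes are right-handed (so a half turn about z gives the same grasp; the last joint's range is limited). The gripper opens to 85 mm and grips with 20 to 120 N. Pads are 22 mm wide; open, the fingers measure 114 mm over their backs; the gripper's body (76 mm by 85 mm) begins 54 mm behind the grasp point. The pads swing forward as they close: fully open they stand 13 mm farther back than shut.
Start: joints at [-1.339, 0.276, 1.505, -0, 1.361, -0.121], TCP at [0.199, -0.54, 0.23] pointing down, gripper open.
Joint ranges: [-2.89, 2.89], [-0.75, 2.08], [0.22, 2.7], [-1.18, 4.32], [0.11, 2.71], [-2.7, 2.7]. Speed limits (rad/s): [2.57, 2.57, 3.14, 3.14, 3.14, 3.14].

INTERFACE

Orientations are given as a unit quaternion [w, x, y, z].
In Python, from rig import manip gives the robot as it stands.
- The arm moves only by the tool send_rows, never from a script. Its arguments are lists of equal length, an entry for each row: "delta_pos": the shift along the tool's x, y, z normalised to -1 to 1, where 1 is 40 cm, a list of three; "angular": the turn, a rotation vector about the tool's x, y, z normalised to -1 to 1, where 1 is 0.08 rad, a list of three. A call has 1 to 5 rows; each row shifts and turns the commanded pose from where the row before left it, along the tool's axes as they then stand; what a row does not reach is not made up. A row lasts 1/12 s, in which the tool goes at most 41.7 mm and 7.16 degrees, less where a joint would pass 70% of its speed; a pose out of reach is approached as far as the arm can. A call with a number of a shift or a turn outside -1 to 1 is refused whole. A call with a gripper value outside its range is refused whole. "hand" is the finger opening in mm, from 0 to 85.4, set as the call begins (left out, the last holds). The fingers move at their own pace and stop on an object; "squeeze" is the grip in N (left out, the last holds). Time passes only in rows, so rows that do not move let the fingers close. It gives the time, the measured TCP pose, the force and the opening at its end, in the units of the state.
- manip.get_state(): the state, without advancing time (a new reading comes with each control period).
- manip.get_image(name): name is "scene" or "side" or "wrist"; returns the picture (420x560x3 uint8, blue, green, red); there is no depth.
- manip.calibration(name): a dict with "fx", "fy", "cx", "cy" (pixels), "k1" (the pictures are not rectified: a ray, as slopes to the right and down, at radius r is drawn at 1 + k1 r^2 times it, then the intrinsics apply), "camera_from_world" (4x4, takes a point from world to camera coordinates). Camera axes: x right, y up, looking along -z (the intrinsics and any distortion apply to the point x, -y, -z); pixel columns grow to the right and rows downward; lengths in m; the calibration is good to about 2 mm. A picture is of the moment at which its call begins: read the wrist's pose just before it. calibration takes no time and is no camera call; for the wrist camera it gives the pose at the moment of the call.
- manip.sign_off(): hands the job in, once; it reports no verdict.
The state is a dict: "clock": time; "qpos": joint angles; "qd": joint speeds; "effort": joint torques, N m; "position": TCP position; "ee_rot": TCP orientation; "contact_force": force on the tool from outside, world axes, zero at the start; "moment": the same for the moment, N m; "width": finger opening in m.
Only numpy, scipy, OpenCV 4.12 (cv2) and the standard library are available. Lean on these libraries where they do the work, as an engineer would, in place of code of your own. Each camera call takes 0.05 s, during which the arm holds its last target.

## Working session

There is one attempt and no reset: what is moved stays moved. The work goes in short steps, Python scripts to look and compute and a tool call to move; the robot and the scene stay as the last step left them, time stands still between calls to the robot, and variables do not carry over. Pictures are saved under pics/ and viewed, and the job is handed in when it is done.

Besides the shell and the picture viewer there is one more tool, called after "Emit:" as name(argument=value, ...), one argument or row to a line, values as JSON. send_rows: Moves the arm, as the interface text tells. Scaled input: -1 to 1 covers 40 cm each way for a shift and 0.08 rad each way for a turn. Its arguments: {"type":"object","properties":{"delta_pos":{"type":"array","items":{"type":"array","items":{"type":"number"}}},"angular":{"type":"array","items":{"type":"array","items":{"type":"number"}}},"hand":{"type":"number"},"squeeze":{"type":"number"}},"required":["delta_pos","angular"]}

```bash
ls; mkdir -p pics
python3 - <<'E'
from rig import manip
import cv2
print(manip.get_state())
for n in("scene","side","wrist"):
    c=manip.calibration(n);print(n,c)
    cv2.imwrite(f"pics/{n}0.png",manip.get_image(n))
E
```

```text
pics
{'clock': 0.0, 'qpos': array([-1.33899785e+00,  2.76626279e-01,  1.50613330e+00, -2.56875281e-06,
        1.36064751e+00, -1.20989861e-01]), 'qd': array([ 0.00194515, -0.00154587,  0.00045553, -0.00010179,  0.00185722,
       -0.00176629]), 'effort': array([-1.11510613e-03, -4.16771650e+01, -2.45802498e+01, -1.31832603e-04,
        1.11771884e-02, -4.86384948e-06]), 'position': array([ 0.19855315, -0.53908788,  0.22892177]), 'ee_rot': array([-6.04055478e-04,  8.20218007e-01, -5.72050345e-01, -6.76876120e-04]), 'contact_force': array([-0.6126296 , -0.53540886,  0.54142735]), 'moment': array([-0.03572207,  0.05852455,  0.03362481]), 'width': 0.0854537773323171}
scene {'fx': 530.4361431892125, 'fy': 530.4361431892125, 'cx': 272.98390906839, 'cy': 216.13234135992724, 'k1': -0.1378453961376622, 'camera_from_world': array([[ 0.78385528,  0.62084033,  0.01132203, -0.41761032],
       [-0.43173026,  0.53180391,  0.72855582,  0.21924659],
       [ 0.44629574, -0.57597039,  0.68489286, -1.79654762],
       [ 0.        ,  0.        ,  0.        ,  1.        ]])}
side {'fx': 430.2657821767284, 'fy': 430.2657821767284, 'cx': 279.5888150527101, 'cy': 210.19332500538994, 'k1': 0.03473247528442708, 'camera_from_world': array([[-0.9592149 , -0.28200998, -0.01942009,  0.52677116],
       [ 0.1684858 , -0.62553814,  0.76178381, -0.1503113 ],
       [-0.22697864,  0.72744238,  0.64754018, -1.0971774 ],
       [ 0.        ,  0.        ,  0.        ,  1.        ]])}
wrist {'fx': 330.26817390848794, 'fy': 330.26817390848794, 'cx': 278.280822747374, 'cy': 216.9484821077129, 'k1': -0.04716141326950233, 'camera_from_world': array([[ 0.34495401, -0.93861739, -0.00203333, -0.57367588],
       [ 0.89639007,  0.33007585, -0.29586276,  0.03798118],
       [ 0.27837308,  0.10023639,  0.95522829, -0.38032407],
       [ 0.        ,  0.        ,  0.        ,  1.        ]])}
```

View pics/scene0.png

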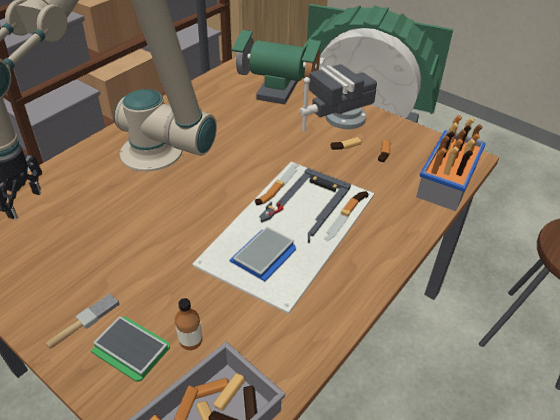

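View pics/side0.png

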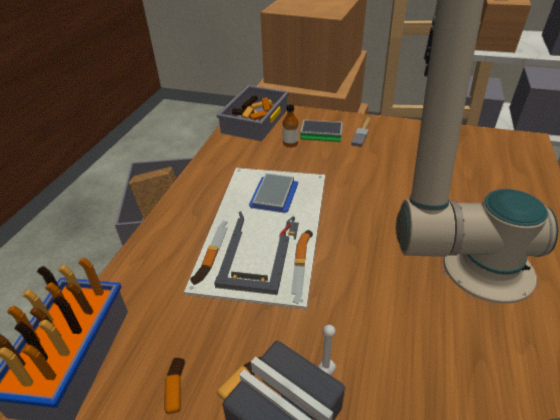

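View pics/wrist0.png

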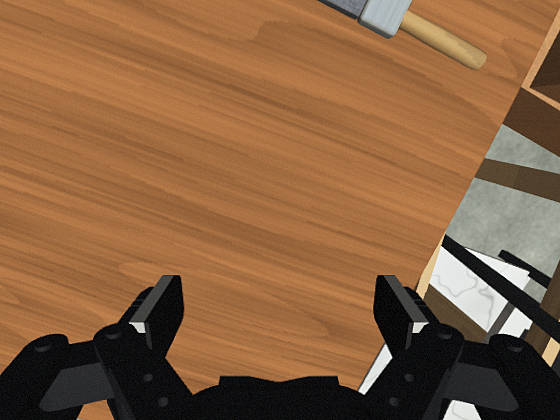

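```bash
cat > h.py <<'E'
import numpy as np,cv2
from rig import manip
def ray(c,px):
    px=np.atleast_2d(px).astype(float)
    d=np.array([(px[:,0]-c['cx'])/c['fx'],(px[:,1]-c['cy'])/c['fy']]).T
    u=d.copy()
    for _ in range(20):
        u=d/(1+c['k1']*(u**2).sum(1))[:,None]
    T=c['camera_from_world'];R=T[:3,:3];o=-R.T@T[:3,3]
    return o,np.c_[u[:,0],-u[:,1],-np.ones(len(u))]@R
def plane(c,px,z):
    o,D=ray(c,px); return o+D*((z-o[2])/D[:,2])[:,None]
def proj(c,P):
    T=c['camera_from_world'];q=np.atleast_2d(P)@T[:3,:3].T+T[:3,3]
    u=np.c_[q[:,0]/-q[:,2],-q[:,1]/-q[:,2]];u=u*(1+c['k1']*(u**2).sum(1))[:,None]
    return u*[c['fx'],c['fy']]+[c['cx'],c['cy']]
def biggest(m):
    cs,_=cv2.findContours(m.astype(np.uint8),cv2.RETR_EXTERNAL,cv2.CHAIN_APPROX_NONE)
    return max(cs,key=cv2.contourArea)
def bluemask(im):
    h=cv2.cvtColor(im,cv2.COLOR_BGR2HSV)
    return (h[...,0]>105)&(h[...,0]<128)&(h[...,1]>130)&(h[...,2]>50)
E
python3 - <<'E'
from h import *
for n,roi in(("scene",(180,150,400,320)),("side",(185,160,340,310))):
    im=cv2.imread(f"pics/{n}0.png");c=manip.calibration(n)
    x0,y0,x1,y1=roi
    sub=im[y0:y1,x0:x1]
    h=cv2.cvtColor(sub,cv2.COLOR_BGR2HSV)
    m=(h[...,1]<40)&(h[...,2]>165)
    ct=biggest(m)
    hull=cv2.convexHull(ct)
    q=cv2.approxPolyDP(hull,12,True)[:,0]+[x0,y0]
    print(n,"board",q.tolist(),plane(c,q,0.012).round(4).tolist())
    b=biggest(bluemask(sub)); hb=cv2.convexHull(b)
    for z,eps in((.016,3),):
        qb=cv2.approxPolyDP(hb,eps,True)[:,0]+[x0,y0]
        P=plane(c,qb,z)
        print("plate",qb.tolist(),P.round(4).tolist())
        allP=plane(c,hb[:,0]+[x0,y0],.018)[:,:2].astype(np.float32)
        print(cv2.minAreaRect(allP))
    s=cv2.resize(im[y0:y1,x0:x1],None,fx=3.5,fy=3.5,interpolation=cv2.INTER_CUBIC)
    cv2.imwrite(f"pics/{n}_z.png",s[:600,:800])
E
```

```text
scene board [[292, 162], [373, 194], [286, 311], [193, 263]] [[0.4179, 0.2456, 0.012], [0.7088, 0.2753, 0.012], [0.7682, -0.2456, 0.012], [0.4782, -0.2767, 0.012]]
plate [[295, 248], [265, 280], [230, 260], [292, 243]] [[0.6596, -0.0632, 0.016], [0.6673, -0.2034, 0.016], [0.5506, -0.2084, 0.016], [0.6418, -0.0531, 0.016]]
((0.607025146484375, -0.1331404447555542), (0.117343008518219, 0.153681680560112), 2.450056552886963)
side board [[236, 169], [324, 175], [305, 306], [185, 291]] [[0.7706, -0.238, 0.012], [0.4803, -0.2795, 0.012], [0.4154, 0.2438, 0.012], [0.7065, 0.2782, 0.012]]
plate [[296, 182], [288, 207], [283, 210]] [[0.5574, -0.2141, 0.016], [0.5488, -0.0881, 0.016], [0.5593, -0.0711, 0.016]]
((0.5569546818733215, -0.14016950130462646), (0.014333670027554035, 0.14243218302726746), 2.420938491821289)
```

View pics/scene_z.png

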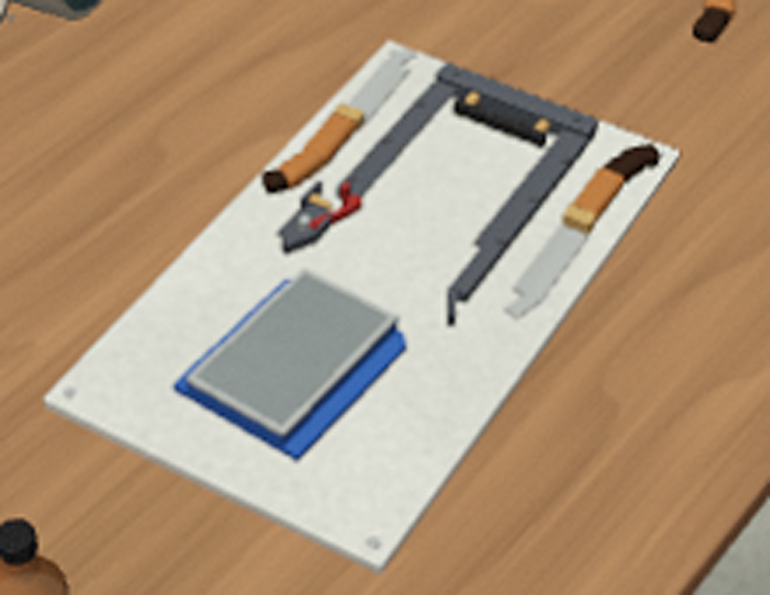

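View pics/side_z.png

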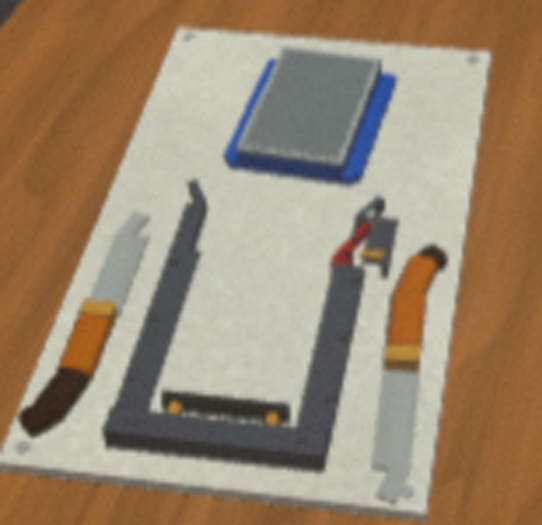

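Run:
```python
from h import *
# dock frame from averaged corners: order front-right.. (fl=+y front, fr, br, bl)
D={ 'scene':[[.4782,-.2767],[.7682,-.2456],[.7088,.2753],[.4179,.2456]],'side':[[.4803,-.2795],[.7706,-.2380],[.7065,.2782],[.4154,.2438]]}
A=np.mean([D['scene'],D['side']],0)
ref=np.array([[-390,150],[-390,-150],[140,-150],[140,150]])/1000.
mc,mr=A.mean(0),ref.mean(0)
z=((A-mc)@[1,1j])@np.conj((ref-mr)@[1,1j]); th=np.angle(z)
R=np.array([[np.cos(th),-np.sin(th)],[np.sin(th),np.cos(th)]])
t=mc-R@mr; print("dock",np.degrees(th),t)
np.savez('dock.npz',R=R,t=t,th=th)
for n,roi in(("scene",(225,220,305,285)),("side",(245,170,305,212))):
    im=cv2.imread(f"pics/{n}0.png");c=manip.calibration(n)
    x0,y0,x1,y1=roi; h=cv2.cvtColor(im[y0:y1,x0:x1],cv2.COLOR_BGR2HSV)
    m=(h[...,2]<165)&(h[...,1]<70)   # grey face
    b=bluemask(im[y0:y1,x0:x1])
    for nm,mm,zz in(("grey",m,.036),("blue+grey",m|b,.016)):
        ct=cv2.convexHull(biggest(mm))[:,0]+[x0,y0]
        P=(plane(c,ct,zz)[:,:2]-t)@R
        r=cv2.minAreaRect(P.astype(np.float32)*1000); print(n,nm,np.round(cv2.boxPoints(r),1).tolist(),r)
# overlay check
for n in("scene","side"):
    c=manip.calibration(n)
    P=[[-75.5,50.5,23.5],[-131,61.5,24],[-131,-61.5,24],[96,61.5,24.5],[96,-61.5,24.5],[72.5,0,20]]
    P=np.array(P)/1000; W=np.c_[P[:,:2]@R.T+t,P[:,2]]
    im=cv2.imread(f"pics/{n}0.png")
    s=cv2.resize(im,None,fx=4,fy=4,interpolation=cv2.INTER_CUBIC)
    for p in proj(c,W): cv2.circle(s,tuple(np.int32((p+.5)*4)),3,(0,0,255) if 0 else (255,0,255),-1)
    x,y=(225,165) if n=="scene" else (190,165)
    cv2.imwrite(f"pics/{n}_ov.png",s[y*4:y*4+560,x*4:x*4+640])
print(manip.tip_reach)
```

```text
dock 96.78515639845335 [0.57846916 0.12451202]
scene grey [[-331.6000061035156, -31.5], [-193.1999969482422, -42.599998474121094], [-186.6999969482422, 38.79999923706055], [-325.1000061035156, 50.0]] ((-259.1513366699219, 3.6602325439453125), (81.71102142333984, 138.8534698486328), 85.39363861083984)
scene blue+grey [[-317.1000061035156, -22.100000381469727], [-176.10000610351562, -33.400001525878906], [-169.39999389648438, 49.599998474121094], [-310.3999938964844, 60.900001525878906]] ((-243.2471923828125, 13.749469757080078), (83.28323364257812, 141.52517700195312), 85.39360809326172)
side grey [[-341.6000061035156, -38.599998474121094], [-187.3000030517578, -51.099998474121094], [-179.6999969482422, 42.79999923706055], [-334.0, 55.29999923706055]] ((-260.6531677246094, 2.1156997680664062), (94.19869232177734, 154.86695861816406), 85.35964965820312)
side blue+grey [[-369.5, -50.900001525878906], [-187.6999969482422, -64.69999694824219], [-178.39999389648438, 57.20000076293945], [-360.20001220703125, 71.0]] ((-273.9418029785156, 3.149017333984375), (122.20720672607422, 182.3401336669922), 85.6508560180664)
0.019
```

View pics/scene_ov.png

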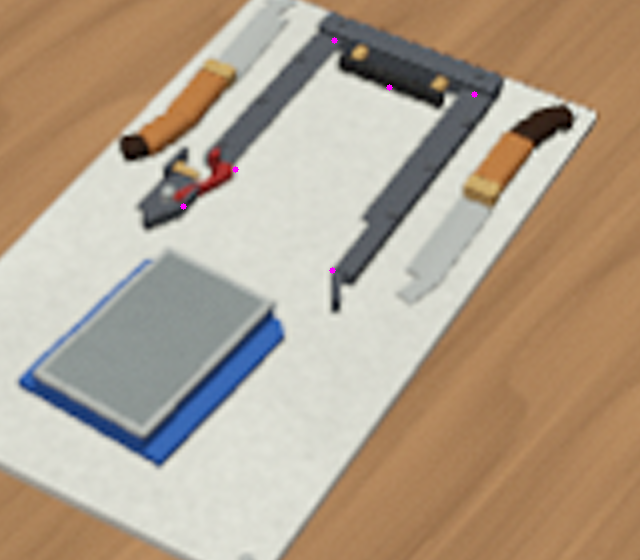

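View pics/side_ov.png

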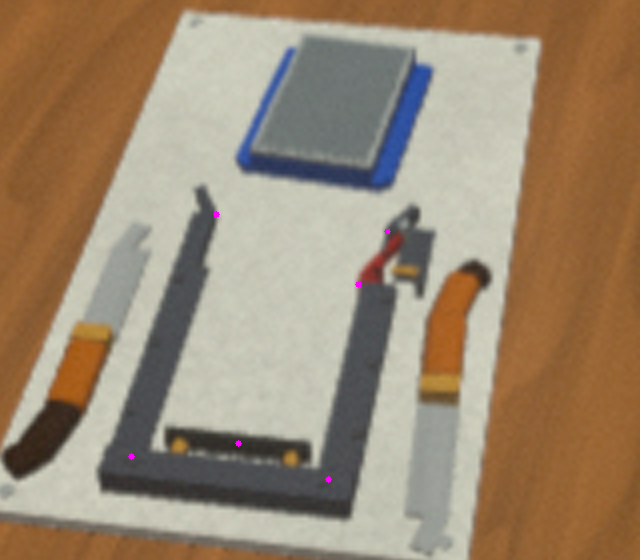

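Emit:
send_rows(
  delta_pos=[
    [-0.022,-0.083,0],
    [-0.022,-0.083,0],
    [-0.022,-0.083,0],
    [-0.022,-0.083,0],
    [-0.022,-0.083,0],
  ],
  angular=[
    [0,0,0],
    [0,0,0],
    [0,0,0],
    [0,0,0],
    [0,0,0],
  ],
  hand=50,
)

```text
clock: 0.57
position: [0.3402, -0.4398, 0.2295]
ee_rot: [-0.0, 0.82, -0.572, -0.0]
contact_force: [0.4, -0.8, -0.3]
width: 0.0497
```

Emit:
send_rows(
  delta_pos=[
    [-0.022,-0.083,0],
    [-0.022,-0.083,0],
    [-0.022,-0.083,0],
    [-0.022,-0.083,0],
    [-0.022,-0.083,0],
  ],
  angular=[
    [0,0,0],
    [0,0,0],
    [0,0,0],
    [0,0,0],
    [0,0,0],
  ],
)

```text
clock: 0.98
position: [0.4809, -0.341, 0.2295]
ee_rot: [0.0, 0.82, -0.572, -0.0]
contact_force: [0.4, -0.4, 0.1]
width: 0.05
```

Emit:
send_rows(
  delta_pos=[
    [-0.022,-0.083,0],
    [-0.022,-0.083,0],
    [-0.022,-0.083,0],
    [-0.022,-0.083,0],
    [-0.022,-0.083,0],
  ],
  angular=[
    [0,0,0],
    [0,0,0],
    [0,0,0],
    [0,0,0],
    [0,0,0],
  ],
)

```text
clock: 1.4
position: [0.6215, -0.2424, 0.2294]
ee_rot: [0.0, 0.82, -0.572, -0.0]
contact_force: [-0.1, -0.6, -1.1]
width: 0.0498
```

Emit:
send_rows(
  delta_pos=[
    [0,0,0],
    [0,0,0],
    [0,0,0],
    [0,0,0],
    [0,0,0],
  ],
  angular=[
    [0,0,-1],
    [0,0,-1],
    [0,0,-1],
    [0,0,-1],
    [0,0,-1],
  ],
)

```text
clock: 1.82
position: [0.6203, -0.2433, 0.2292]
ee_rot: [0.0, 0.918, -0.396, -0.001]
contact_force: [-0.8, -1.0, -0.8]
width: 0.05
```

Emit:
send_rows(
  delta_pos=[
    [0,0,0],
    [0,0,0],
    [0,0,0],
    [0,0,0],
    [0,0,0],
  ],
  angular=[
    [0,0,-1],
    [0,0,-1],
    [0,0,-1],
    [0,0,-1],
    [0,0,-1],
  ],
)

```text
clock: 2.23
position: [0.6202, -0.2436, 0.2293]
ee_rot: [-0.0, 0.979, -0.206, -0.0]
contact_force: [0.1, 0.8, 0.4]
width: 0.05
```

Emit:
send_rows(
  delta_pos=[
    [0,0,0],
    [0,0,0],
    [0,0,0],
    [0,0,0],
    [0,0,0],
  ],
  angular=[
    [0,0,-1],
    [0,0,-1],
    [0,0,-1],
    [0,0,-1],
    [0,0,-1],
  ],
)

```text
clock: 2.65
position: [0.6202, -0.2436, 0.2293]
ee_rot: [-0.0, 1.0, -0.007, -0.0]
contact_force: [0.3, 0.1, 1.0]
width: 0.0498
```

Emit:
send_rows(
  delta_pos=[
    [0,0,0],
    [0,0,0],
    [0,0,0],
  ],
  angular=[
    [0,0,-0.9],
    [0,0,-0.8],
    [0,0,0],
  ],
)

```text
clock: 2.9
position: [0.6202, -0.2436, 0.2293]
ee_rot: [-0.0, 0.998, 0.059, -0.0]
contact_force: [-0.5, -0.2, 0.3]
width: 0.0501
```

Good. Verify from the wrist camera before lowering.

Run:
```python
from h import *
d=np.load('dock.npz');R,t=d['R'],d['t']
s=manip.get_state();q=s['ee_rot']
from scipy.spatial.transform import Rotation as Ro
M=Ro.from_quat([q[1],q[2],q[3],q[0]]).as_matrix();print(M.round(3),"tcp dock",(s['position'][:2]-t)@R,np.degrees(np.arctan2(M[1,0],M[0,0])))
c=manip.calibration("wrist");im=manip.get_image("wrist");cv2.imwrite("pics/w1.png",im)
b=bluemask(im);ct=cv2.convexHull(biggest(b))[:,0]
print(b.sum(), cv2.approxPolyDP(ct,4,True)[:,0].tolist())
```

```text
[[ 0.993  0.119 -0.001]
 [ 0.119 -0.993  0.   ]
 [-0.001 -0.    -1.   ]] tcp dock [-0.37045127  0.00201605] 6.819127482409271
3431 [[336, 2], [345, 15], [326, 159], [318, 154]]
```

View pics/w1.png

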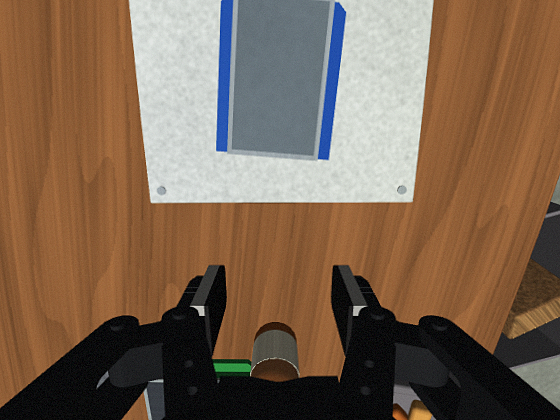

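Run:
```python
from h import *
d=np.load('dock.npz');R,t=d['R'],d['t']
c=manip.calibration("wrist")
for nm,p,z in(("flange trailing",[[217,151],[329,159]],.020),("flange lead R",[[345,15],[221,5]],.020),("board front",[[150,203],[413,202]],.012)):
    print(nm,((plane(c,p,z)[:,:2]-t)@R*1000).round(1).tolist())
c=manip.calibration("scene")
print("bottle",((plane(c,[[188,345]],0)[:,:2]-t)@R*1000).round(0))
```

```text
flange trailing [[-330.6, 66.9], [-339.4, -52.1]]
flange lead R [[-201.3, -62.3], [-192.4, 56.2]]
board front [[-389.4, 148.4], [-388.9, -151.3]]
bottle [[-592.    5.]]
```

Emit:
send_rows(
  delta_pos=[
    [0,0,0.08],
    [0,0,0.08],
    [0,0,0.08],
    [0,0,0.08],
    [0,0,0.06],
  ],
  angular=[
    [0,0,0],
    [0,0,0],
    [0,0,0],
    [0,0,0],
    [0,0,0],
  ],
)

```text
clock: 3.37
position: [0.6191, -0.243, 0.0749]
ee_rot: [-0.001, 0.998, 0.058, -0.001]
contact_force: [0.3, -0.3, 0.6]
width: 0.0501
```

Emit:
send_rows(
  delta_pos=[
    [0,0,0.045],
    [0,0,0.03],
    [0,0,0.02],
    [0,0,0.012],
    [0,0,0],
  ],
  angular=[
    [0,0,0],
    [0,0,0],
    [0,0,0],
    [0,0,0],
    [0,0,0],
  ],
)

```text
clock: 3.78
position: [0.6204, -0.2437, 0.0346]
ee_rot: [-0.0, 0.998, 0.059, -0.0]
contact_force: [-0.1, 0.6, 0.5]
width: 0.05
```

Run:
```python
from h import *
cv2.imwrite("pics/s2.png",cv2.resize(manip.get_image("side")[130:280,180:380],None,fx=4,fy=4));cv2.imwrite("pics/w2.png",manip.get_image("wrist"))
```

```text
(no output)
```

View pics/s2.png

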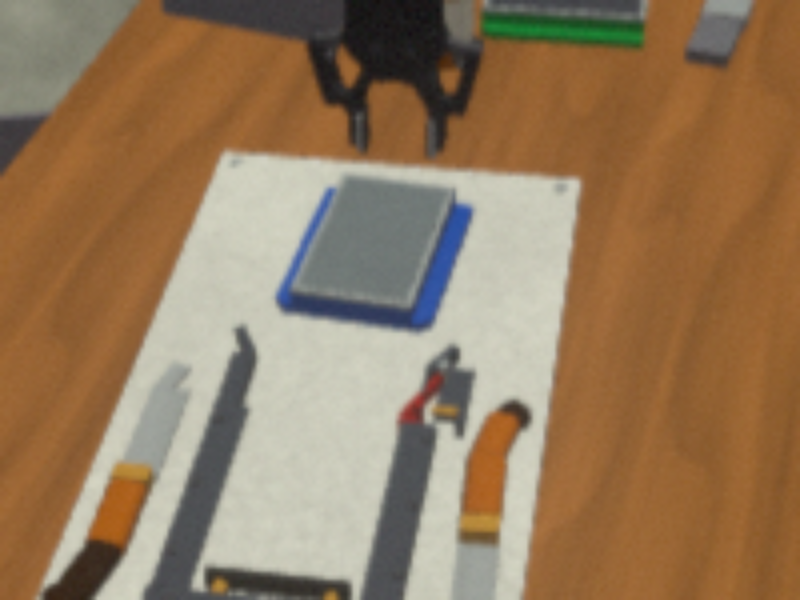

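View pics/w2.png

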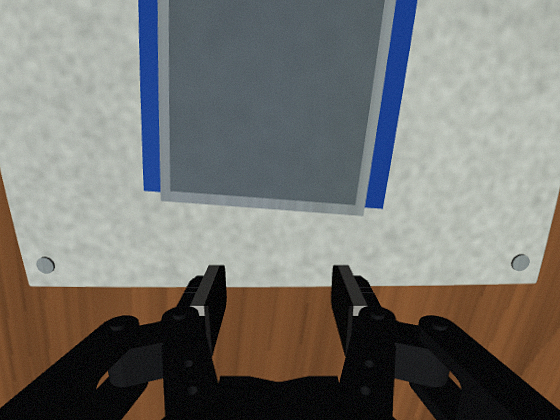

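Run:
```python
from h import *
d=np.load('dock.npz');R,t=d['R'],d['t']
c=manip.calibration("side")
for z in (.012,.016,.02,.025,.03,.04,.05):
    print(z,((plane(c,[[269.5,167.5],[287.5,168]],z)[:,:2]-t)@R*1000).round(0).tolist())
```

```text
0.012 [[-407.0, -39.0], [-412.0, 21.0]]
0.016 [[-401.0, -37.0], [-407.0, 22.0]]
0.02 [[-396.0, -36.0], [-401.0, 23.0]]
0.025 [[-389.0, -35.0], [-394.0, 24.0]]
0.03 [[-381.0, -33.0], [-387.0, 25.0]]
0.04 [[-367.0, -30.0], [-373.0, 28.0]]
0.05 [[-353.0, -27.0], [-358.0, 30.0]]
```

Run:
```python
from h import *
d=np.load('dock.npz');R,t=d['R'],d['t']
c=manip.calibration("wrist")
for z in (.012,.02,.03,.035,.04,.05):
    P=plane(c,[[225,266],[333,266]],z);print(z,((P[:,:2]-t)@R*1000).round(0).tolist(),np.linalg.norm(P[0]-P[1]).round(4))
cv2.imwrite("pics/sc2.png",cv2.resize(manip.get_image("scene")[190:340,150:350],None,fx=4,fy=4))
```

```text
0.012 [[-376.0, 31.0], [-376.0, -30.0]] 0.0606
0.02 [[-372.0, 29.0], [-372.0, -28.0]] 0.0577
0.03 [[-367.0, 28.0], [-367.0, -26.0]] 0.0541
0.035 [[-365.0, 27.0], [-365.0, -26.0]] 0.0523
0.04 [[-363.0, 26.0], [-363.0, -25.0]] 0.0505
0.05 [[-358.0, 24.0], [-358.0, -23.0]] 0.0469
```

View pics/sc2.png

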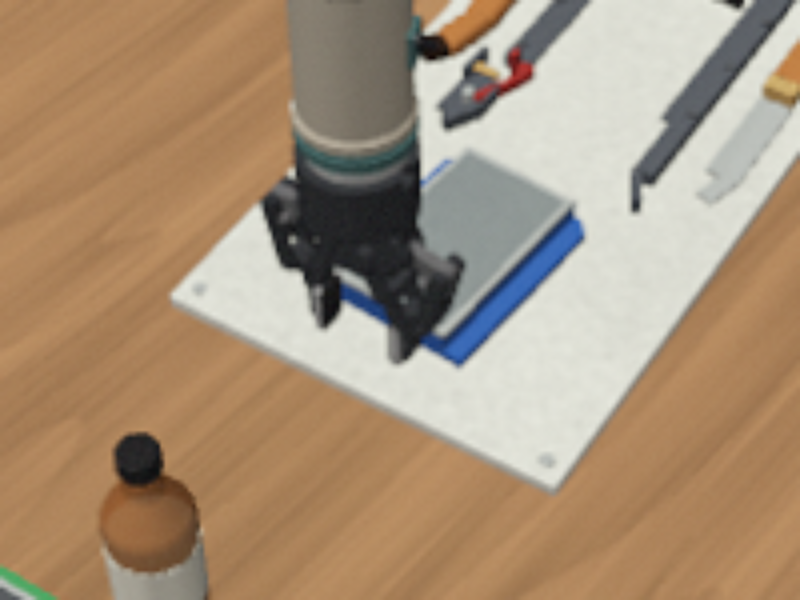

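Run:
```python
from h import *
d=np.load('dock.npz');R,t=d['R'],d['t']
a,b=manip.calibration("side"),manip.calibration("scene")
for pa,pb in(([287.5,168],[230.5,271]),([269.5,167.5],[249.5,280])):
    o1,d1=ray(a,pa);o2,d2=ray(b,pb)
    A=np.c_[d1[0],-d2[0]];s=np.linalg.lstsq(A,o2-o1,rcond=None)[0]
    p1,p2=o1+s[0]*d1[0],o2+s[1]*d2[0];m=(p1+p2)/2
    print(((m[:2]-t)@R).round(4),m[2].round(4),np.linalg.norm(p1-p2).round(4))
```

```text
[-0.3745  0.0292] 0.0396 0.0036
[-0.372  -0.0286] 0.0378 0.0053
```

Emit:
send_rows(
  delta_pos=[
    [0,0,0.004],
    [0,0,0.003],
    [0,0,0],
  ],
  angular=[
    [0,0,0],
    [0,0,0],
    [0,0,0],
  ],
)

```text
clock: 4.18
position: [0.6205, -0.2438, 0.0326]
ee_rot: [0.0, 0.998, 0.059, 0.0]
contact_force: [-0.3, -0.8, 0.5]
width: 0.0501
```

Emit:
send_rows(
  delta_pos=[
    [0,0,0.0025],
    [0,0,0.0025],
    [0,0,0],
  ],
  angular=[
    [0,0,0],
    [0,0,0],
    [0,0,0],
  ],
)

```text
clock: 4.43
position: [0.6203, -0.2436, 0.03]
ee_rot: [-0.0, 0.998, 0.059, -0.0]
contact_force: [0.6, -0.6, 0.2]
width: 0.0501
```

Emit:
send_rows(
  delta_pos=[
    [0,0,0.0025],
    [0,0,0.0025],
    [0,0,0],
  ],
  angular=[
    [0,0,0],
    [0,0,0],
    [0,0,0],
  ],
)

```text
clock: 4.68
position: [0.6202, -0.2436, 0.0279]
ee_rot: [-0.0, 0.998, 0.059, -0.0]
contact_force: [-0.7, 0.3, 1.2]
width: 0.0502
```

Emit:
send_rows(
  delta_pos=[
    [0,0,0.0025],
    [0,0,0],
  ],
  angular=[
    [0,0,0],
    [0,0,0],
  ],
)

```text
clock: 4.85
position: [0.6203, -0.2436, 0.027]
ee_rot: [-0.0, 0.998, 0.059, -0.0]
contact_force: [-0.4, 0.1, 0.9]
width: 0.05
```

Emit:
send_rows(
  delta_pos=[
    [0,0,0.0025],
    [0,0,0],
  ],
  angular=[
    [0,0,0],
    [0,0,0],
  ],
)

```text
clock: 5.02
position: [0.6203, -0.2437, 0.026]
ee_rot: [-0.0, 0.998, 0.059, -0.0]
contact_force: [0.2, -0.3, -0.7]
width: 0.0499
```

Run:
```python
from h import *
cv2.imwrite("pics/s3.png",cv2.resize(manip.get_image("side")[130:230,220:340],None,fx=6,fy=6,interpolation=cv2.INTER_CUBIC))
```

```text
(no output)
```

View pics/s3.png

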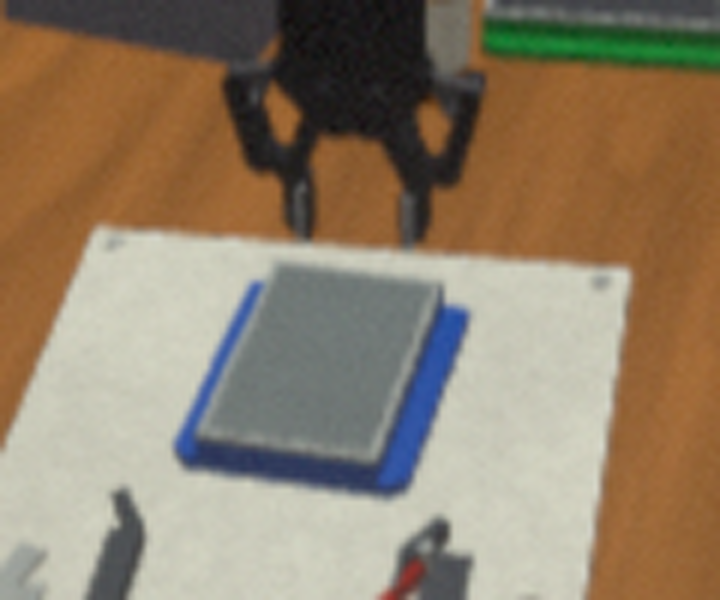

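Emit:
send_rows(
  delta_pos=[
    [0,0,0.0025],
    [0,0,0],
  ],
  angular=[
    [0,0,0],
    [0,0,0],
  ],
)

```text
clock: 5.23
position: [0.6203, -0.2436, 0.0251]
ee_rot: [-0.0, 0.998, 0.059, -0.0]
contact_force: [0.3, -0.1, 0.1]
width: 0.0501
```

Emit:
send_rows(
  delta_pos=[
    [0,0,0.0025],
    [0,0,0],
  ],
  angular=[
    [0,0,0],
    [0,0,0],
  ],
)

```text
clock: 5.4
position: [0.6203, -0.2437, 0.024]
ee_rot: [-0.0, 0.998, 0.059, -0.0]
contact_force: [0.3, 0.5, -0.4]
width: 0.05
```

Emit:
send_rows(
  delta_pos=[
    [0,0,0.0025],
    [0,0,0],
  ],
  angular=[
    [0,0,0],
    [0,0,0],
  ],
)

```text
clock: 5.57
position: [0.6203, -0.2437, 0.023]
ee_rot: [-0.0, 0.998, 0.059, -0.0]
contact_force: [0.6, 0.6, 0.6]
width: 0.0501
```

Emit:
send_rows(
  delta_pos=[
    [0,0,0.0025],
    [0,0,0],
  ],
  angular=[
    [0,0,0],
    [0,0,0],
  ],
)

```text
clock: 5.73
position: [0.6203, -0.2436, 0.022]
ee_rot: [-0.0, 0.998, 0.059, -0.0]
contact_force: [0.3, 0.1, 0.1]
width: 0.0501
```

Run:
```python
from h import *
cv2.imwrite("pics/s4.png",cv2.resize(manip.get_image("side")[140:200,240:320],None,fx=9,fy=9,interpolation=cv2.INTER_CUBIC))
cv2.imwrite("pics/sc4.png",cv2.resize(manip.get_image("scene")[235:295,205:285],None,fx=9,fy=9,interpolation=cv2.INTER_CUBIC))
```

```text
(no output)
```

View pics/s4.png

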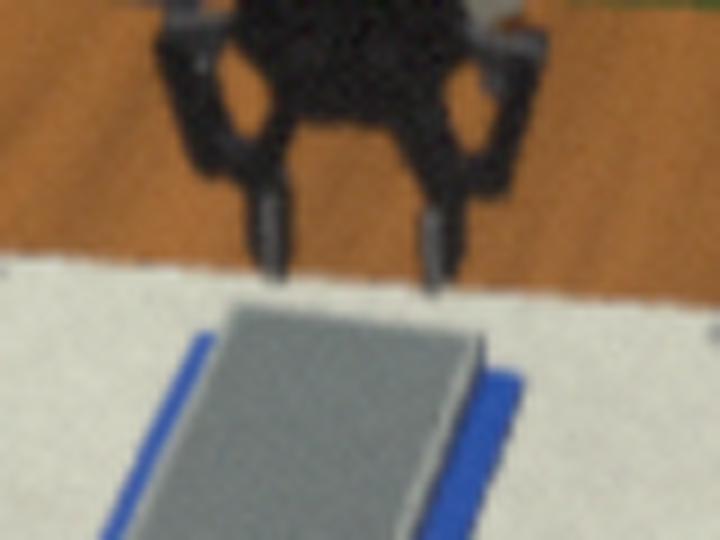

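View pics/sc4.png

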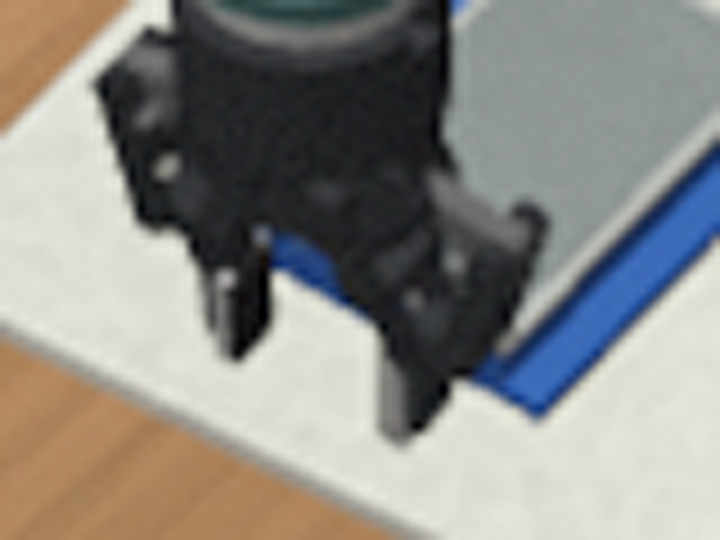

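Emit:
send_rows(
  delta_pos=[
    [0,0,0.0025],
    [0,0,0],
  ],
  angular=[
    [0,0,0],
    [0,0,0],
  ],
)

```text
clock: 6.0
position: [0.6203, -0.2437, 0.0211]
ee_rot: [0.0, 0.998, 0.059, -0.0]
contact_force: [-0.1, 0.1, -0.8]
width: 0.0501
```

Emit:
send_rows(
  delta_pos=[
    [0,0,0.0025],
    [0,0,0],
  ],
  angular=[
    [0,0,0],
    [0,0,0],
  ],
)

```text
clock: 6.17
position: [0.6203, -0.2437, 0.02]
ee_rot: [-0.0, 0.998, 0.059, -0.0]
contact_force: [0.7, 0.4, -0.2]
width: 0.0498
```

Emit:
send_rows(
  delta_pos=[
    [0,0,0.0025],
    [0,0,0],
  ],
  angular=[
    [0,0,0],
    [0,0,0],
  ],
)

```text
clock: 6.33
position: [0.6203, -0.2436, 0.019]
ee_rot: [-0.0, 0.998, 0.059, -0.0]
contact_force: [-0.7, -0.2, -0.0]
width: 0.05
```

Emit:
send_rows(
  delta_pos=[
    [0,0,0.0025],
    [0,0,0],
  ],
  angular=[
    [0,0,0],
    [0,0,0],
  ],
)

```text
clock: 6.5
position: [0.6203, -0.2436, 0.018]
ee_rot: [-0.0, 0.998, 0.059, -0.0]
contact_force: [-0.6, 0.1, -0.3]
width: 0.0498
```

Emit:
send_rows(
  delta_pos=[
    [0,0,0.0025],
    [0,0,0],
  ],
  angular=[
    [0,0,0],
    [0,0,0],
  ],
)

```text
clock: 6.67
position: [0.6203, -0.2436, 0.0171]
ee_rot: [-0.0, 0.998, 0.059, -0.0]
contact_force: [0.2, -0.2, 0.1]
width: 0.0505
```

Emit:
send_rows(
  delta_pos=[
    [0,0,0.0025],
    [0,0,0],
  ],
  angular=[
    [0,0,0],
    [0,0,0],
  ],
)

```text
clock: 6.83
position: [0.6203, -0.2436, 0.016]
ee_rot: [-0.0, 0.998, 0.059, -0.0]
contact_force: [-1.2, -0.6, -0.2]
width: 0.0504
```

Run:
```python
from h import *
cv2.imwrite("pics/s5.png",cv2.resize(manip.get_image("side")[140:200,240:320],None,fx=9,fy=9,interpolation=cv2.INTER_CUBIC))
cv2.imwrite("pics/sc5.png",cv2.resize(manip.get_image("scene")[235:295,205:285],None,fx=9,fy=9,interpolation=cv2.INTER_CUBIC))
```

```text
(no output)
```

View pics/s5.png

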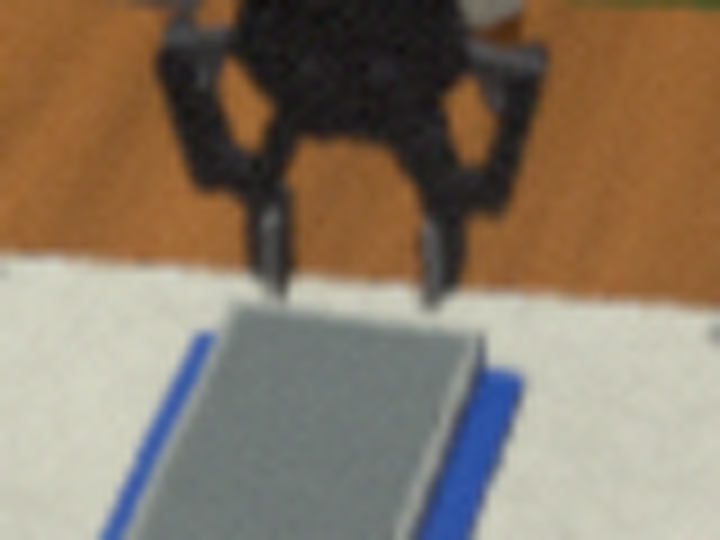

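View pics/sc5.png

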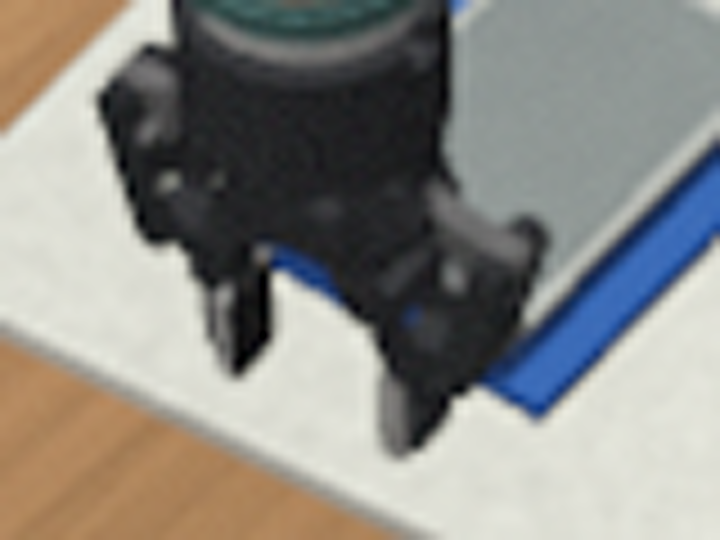

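Emit:
send_rows(
  delta_pos=[
    [0,0,0.0025],
    [0,0,0],
  ],
  angular=[
    [0,0,0],
    [0,0,0],
  ],
)

```text
clock: 7.1
position: [0.6203, -0.2437, 0.0151]
ee_rot: [-0.0, 0.998, 0.059, -0.0]
contact_force: [-0.0, -0.1, 0.4]
width: 0.0502
```

Emit:
send_rows(
  delta_pos=[
    [0,0,0.0025],
    [0,0,0],
  ],
  angular=[
    [0,0,0],
    [0,0,0],
  ],
)

```text
clock: 7.27
position: [0.6203, -0.2437, 0.014]
ee_rot: [-0.0, 0.998, 0.059, -0.0]
contact_force: [-0.1, -0.6, -0.1]
width: 0.0502
```

Emit:
send_rows(
  delta_pos=[
    [0,0,0.0025],
    [0,0,0],
  ],
  angular=[
    [0,0,0],
    [0,0,0],
  ],
)

```text
clock: 7.43
position: [0.6203, -0.2436, 0.013]
ee_rot: [-0.0, 0.998, 0.059, -0.0]
contact_force: [-1.4, 0.4, -0.6]
width: 0.0501
```

Emit:
send_rows(
  delta_pos=[
    [0,-0.01,0],
    [0,-0.01,0],
    [0,-0.01,0],
    [0,-0.01,0],
    [0,-0.008,0],
  ],
  angular=[
    [0,0,0],
    [0,0,0],
    [0,0,0],
    [0,0,0],
    [0,0,0],
  ],
)

```text
clock: 7.85
position: [0.618, -0.2239, 0.0132]
ee_rot: [-0.0, 0.998, 0.059, -0.0]
contact_force: [-0.4, -1.0, -0.9]
width: 0.05
```

Emit:
send_rows(
  delta_pos=[
    [0,-0.008,0],
    [0,-0.008,0],
    [0,-0.008,0],
    [0,-0.008,0],
    [0,-0.008,0],
  ],
  angular=[
    [0,0,0],
    [0,0,0],
    [0,0,0],
    [0,0,0],
    [0,0,0],
  ],
)

```text
clock: 8.27
position: [0.6166, -0.2089, 0.0133]
ee_rot: [0.0, 0.998, 0.059, 0.0]
contact_force: [1.2, -2.2, -0.4]
width: 0.0499
```

Emit:
send_rows(
  delta_pos=[
    [0,-0.01,0],
    [0,-0.01,0],
    [0,-0.01,0],
    [0,-0.01,0],
    [0,-0.01,0],
  ],
  angular=[
    [0,0,0],
    [0,0,0],
    [0,0,0],
    [0,0,0],
    [0,0,0],
  ],
)

```text
clock: 8.68
position: [0.6137, -0.1886, 0.0133]
ee_rot: [0.0, 0.998, 0.059, -0.0]
contact_force: [0.6, -2.7, 0.2]
width: 0.0503
```

```bash
cat > look.py <<'E'
import sys
from h import *
d=np.load('dock.npz');R,t=d['R'],d['t']
s=manip.get_state();print("tcp dock",((s['position'][:2]-t)@R*1000).round(1),s['position'][2].round(4),"F dock",(s['contact_force'][:2]@R).round(1))
n=sys.argv[1]
a=manip.get_image("wrist");b=cv2.resize(manip.get_image("side")[150:310,180:340],None,fx=2.625,fy=2.625,interpolation=cv2.INTER_CUBIC)
o=np.hstack([a,b]);o=cv2.resize(o,None,fx=.81,fy=.81,interpolation=cv2.INTER_AREA);print(o.shape);cv2.imwrite(f"pics/{n}.png",o)
E
python3 look.py p1
```

```text
tcp dock [-315.1    2. ] 0.0133 F dock [-2.8 -0.3]
(340, 794, 3)
```

View pics/p1.png

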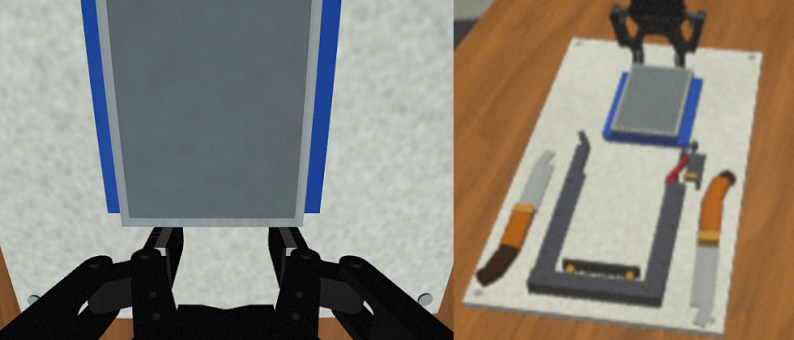

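Run:
```python
from h import *
d=np.load('dock.npz');R,t=d['R'],d['t']
c=manip.calibration("wrist")
print(((plane(c,np.array([[108,213],[320.5,213]])/.81,.020)[:,:2]-t)@R*1000).round(1).tolist())
print(((plane(c,np.array([[121,226],[303,226]])/.81,.036)[:,:2]-t)@R*1000).round(1).tolist())
```

```text
[[-302.9, 68.7], [-302.8, -51.9]]
[[-302.6, 55.2], [-302.5, -37.5]]
```

Emit:
send_rows(
  delta_pos=[
    [0.002,-0.0075,0],
    [0.002,-0.0075,0],
    [0.002,-0.0075,0],
    [0.002,-0.0075,0],
    [0.002,-0.0075,0],
  ],
  angular=[
    [0,0,0],
    [0,0,0],
    [0,0,0],
    [0,0,0],
    [0,0,0],
  ],
)

```text
clock: 9.2
position: [0.616, -0.1734, 0.0132]
ee_rot: [0.0, 0.998, 0.059, -0.0]
contact_force: [-0.4, -2.6, 0.5]
width: 0.0501
```

Emit:
send_rows(
  delta_pos=[
    [0.002,-0.0075,0],
    [0.002,-0.0075,0],
    [0.002,-0.0075,0],
    [0.002,-0.0075,0],
    [0.002,-0.0075,0],
  ],
  angular=[
    [0,0,0],
    [0,0,0],
    [0,0,0],
    [0,0,0],
    [0,0,0],
  ],
)

```text
clock: 9.62
position: [0.6184, -0.1579, 0.0132]
ee_rot: [0.0, 0.998, 0.059, 0.0]
contact_force: [-0.1, -3.4, 1.4]
width: 0.0501
```

```bash
python3 look.py p2
```

```text
tcp dock [-285.1   -6.3] 0.0132 F dock [-3.4  0.5]
(340, 794, 3)
```

View pics/p2.png

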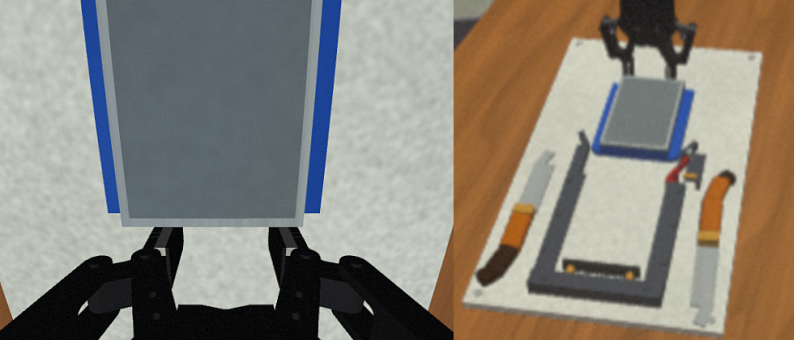

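Emit:
send_rows(
  delta_pos=[
    [0,-0.0075,0],
    [0,-0.0075,0],
    [0,-0.0075,0],
    [0,-0.0075,0],
    [0,-0.0075,0],
  ],
  angular=[
    [0,0,0],
    [0,0,0],
    [0,0,0],
    [0,0,0],
    [0,0,0],
  ],
)

```text
clock: 10.13
position: [0.6166, -0.1429, 0.0132]
ee_rot: [0.0, 0.998, 0.059, 0.0]
contact_force: [0.6, -2.8, -0.1]
width: 0.0499
```

Emit:
send_rows(
  delta_pos=[
    [0,-0.0075,0],
    [0,-0.0075,0],
    [0,-0.0075,0],
    [0,-0.0075,0],
    [0,-0.0075,0],
  ],
  angular=[
    [0,0,0],
    [0,0,0],
    [0,0,0],
    [0,0,0],
    [0,0,0],
  ],
)

```text
clock: 10.55
position: [0.6159, -0.1287, 0.0133]
ee_rot: [0.001, 0.998, 0.059, 0.001]
contact_force: [2.8, -5.1, -1.4]
width: 0.0503
```

Emit:
send_rows(
  delta_pos=[
    [0,-0.0075,0],
    [0,-0.0075,0],
    [0,-0.0075,0],
    [0,-0.0075,0],
    [0,-0.0075,0],
  ],
  angular=[
    [0,0,0],
    [0,0,0],
    [0,0,0],
    [0,0,0],
    [0,0,0],
  ],
)

```text
clock: 10.97
position: [0.6147, -0.1151, 0.0134]
ee_rot: [0.002, 0.998, 0.059, 0.002]
contact_force: [2.9, -8.3, -2.5]
width: 0.0497
```

```bash
python3 look.py p3
```

```text
tcp dock [-242.2   -7.6] 0.0134 F dock [-8.6 -1.9]
(340, 794, 3)
```

View pics/p3.png

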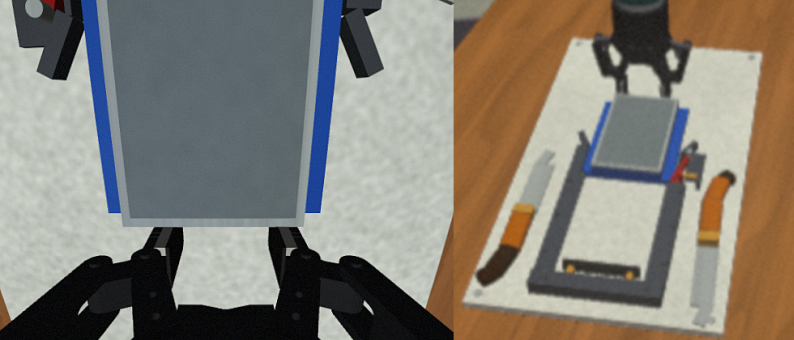

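Emit:
send_rows(
  delta_pos=[
    [0,-0.0075,0],
    [0,-0.0075,0],
    [0,-0.0075,0],
    [0,-0.0075,0],
    [0,-0.0075,0],
  ],
  angular=[
    [0,0,0],
    [0,0,0],
    [0,0,0],
    [0,0,0],
    [0,0,0],
  ],
)

```text
clock: 11.48
position: [0.6128, -0.1, 0.0137]
ee_rot: [0.001, 0.998, 0.059, 0.002]
contact_force: [2.8, -6.9, -0.5]
width: 0.0502
```

Emit:
send_rows(
  delta_pos=[
    [0,-0.0075,0],
    [0,-0.0075,0],
    [0,-0.0075,0],
    [0,-0.0075,0],
    [0,-0.0075,0],
  ],
  angular=[
    [0,0,0],
    [0,0,0],
    [0,0,0],
    [0,0,0],
    [0,0,0],
  ],
)

```text
clock: 11.9
position: [0.6111, -0.0849, 0.0137]
ee_rot: [0.001, 0.998, 0.059, 0.002]
contact_force: [2.6, -7.1, -0.2]
width: 0.05
```

```bash
python3 look.py p4
```

```text
tcp dock [-211.8   -7.7] 0.0137 F dock [-7.3 -1.8]
(340, 794, 3)
```

View pics/p4.png

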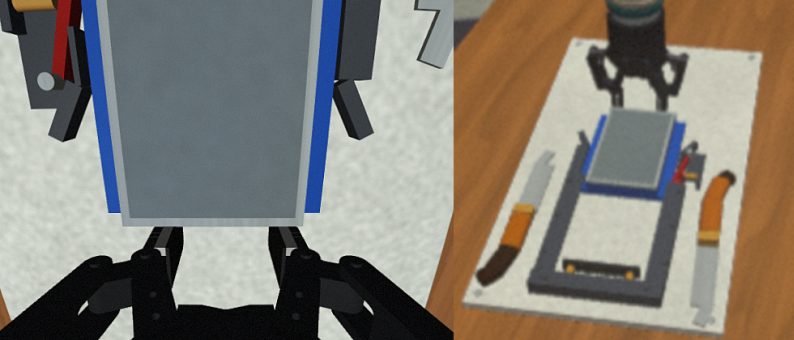

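Emit:
send_rows(
  delta_pos=[
    [0,-0.009,0],
    [0,-0.009,0],
    [0,-0.009,0],
    [0,-0.009,0],
    [0,-0.009,0],
  ],
  angular=[
    [0,0,0],
    [0,0,0],
    [0,0,0],
    [0,0,0],
    [0,0,0],
  ],
)

```text
clock: 12.42
position: [0.609, -0.0669, 0.0137]
ee_rot: [0.001, 0.998, 0.059, 0.002]
contact_force: [2.4, -6.7, -0.3]
width: 0.0499
```

Emit:
send_rows(
  delta_pos=[
    [0,-0.009,0],
    [0,-0.009,0],
    [0,-0.009,0],
    [0,-0.009,0],
    [0,-0.009,0],
  ],
  angular=[
    [0,0,0],
    [0,0,0],
    [0,0,0],
    [0,0,0],
    [0,0,0],
  ],
)

```text
clock: 12.83
position: [0.6069, -0.049, 0.0137]
ee_rot: [0.001, 0.998, 0.059, 0.002]
contact_force: [3.7, -6.2, 0.1]
width: 0.0502
```

Emit:
send_rows(
  delta_pos=[
    [0,-0.009,0],
    [0,-0.009,0],
    [0,-0.009,0],
    [0,-0.009,0],
    [0,-0.009,0],
  ],
  angular=[
    [0,0,0],
    [0,0,0],
    [0,0,0],
    [0,0,0],
    [0,0,0],
  ],
)

```text
clock: 13.25
position: [0.6049, -0.0311, 0.0137]
ee_rot: [0.001, 0.998, 0.06, 0.002]
contact_force: [3.3, -6.5, -0.3]
width: 0.0499
```

Emit:
send_rows(
  delta_pos=[
    [0,-0.009,0],
    [0,-0.009,0],
    [0,-0.009,0],
    [0,-0.009,0],
    [0,-0.009,0],
  ],
  angular=[
    [0,0,0],
    [0,0,0],
    [0,0,0],
    [0,0,0],
    [0,0,0],
  ],
)

```text
clock: 13.67
position: [0.6029, -0.0131, 0.0137]
ee_rot: [0.001, 0.998, 0.06, 0.002]
contact_force: [3.6, -6.9, -0.5]
width: 0.0499
```

```bash
python3 look.py p5
```

```text
tcp dock [-139.6   -8. ] 0.0137 F dock [-7.3 -2.8]
(340, 794, 3)
```

View pics/p5.png

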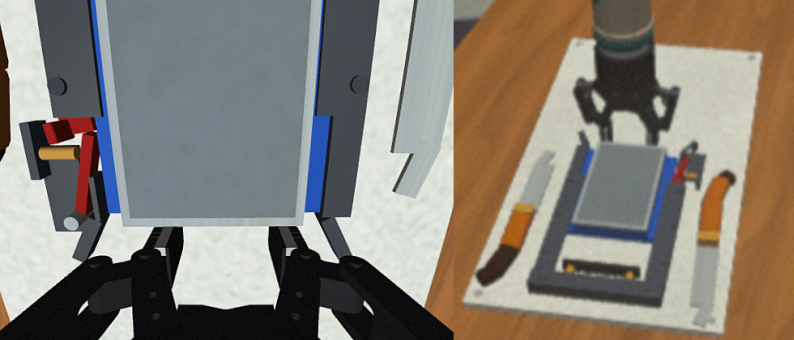

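Emit:
send_rows(
  delta_pos=[
    [0,-0.009,0],
    [0,-0.009,0],
    [0,-0.009,0],
    [0,-0.009,0],
    [0,-0.009,0],
  ],
  angular=[
    [0,0,0],
    [0,0,0],
    [0,0,0],
    [0,0,0],
    [0,0,0],
  ],
)

```text
clock: 14.18
position: [0.6, 0.0046, 0.0136]
ee_rot: [0.001, 0.998, 0.06, 0.001]
contact_force: [2.6, -7.1, -0.1]
width: 0.0497
```

Emit:
send_rows(
  delta_pos=[
    [0,-0.009,0],
    [0,-0.009,0],
    [0,-0.009,0],
    [0,-0.009,0],
    [0,-0.009,0],
  ],
  angular=[
    [0,0,0],
    [0,0,0],
    [0,0,0],
    [0,0,0],
    [0,0,0],
  ],
)

```text
clock: 14.6
position: [0.5978, 0.0225, 0.0136]
ee_rot: [0.001, 0.998, 0.06, 0.001]
contact_force: [2.8, -7.2, -0.1]
width: 0.0501
```

```bash
python3 look.py p6
```

```text
tcp dock [-103.6   -7.1] 0.0136 F dock [-7.5 -1.9]
(340, 794, 3)
```

View pics/p6.png

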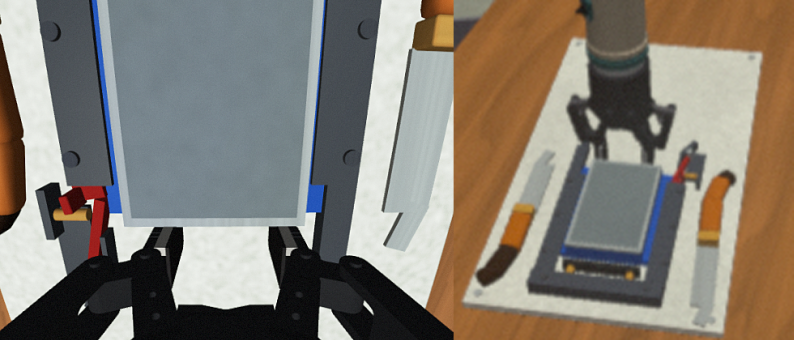

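Emit:
send_rows(
  delta_pos=[
    [0,-0.006,0],
    [0,-0.006,0],
    [0,-0.006,0],
    [0,-0.006,0],
    [0,-0.005,0],
  ],
  angular=[
    [0,0,0],
    [0,0,0],
    [0,0,0],
    [0,0,0],
    [0,0,0],
  ],
)

```text
clock: 15.12
position: [0.5961, 0.034, 0.0135]
ee_rot: [0.001, 0.998, 0.06, 0.001]
contact_force: [3.1, -5.5, -0.1]
width: 0.0505
```

Emit:
send_rows(
  delta_pos=[
    [0,-0.0025,0],
    [0,-0.0025,0],
    [0,-0.0025,0],
  ],
  angular=[
    [0,0,0],
    [0,0,0],
    [0,0,0],
  ],
)

```text
clock: 15.37
position: [0.5956, 0.0372, 0.0135]
ee_rot: [0.001, 0.998, 0.059, 0.001]
contact_force: [2.0, -5.5, 1.6]
width: 0.0496
```

Emit:
send_rows(
  delta_pos=[
    [0,-0.0025,0],
    [0,-0.0025,0],
  ],
  angular=[
    [0,0,0],
    [0,0,0],
  ],
)

```text
clock: 15.53
position: [0.5956, 0.0379, 0.0135]
ee_rot: [0.002, 0.998, 0.06, 0.001]
contact_force: [2.7, -11.2, 1.1]
width: 0.0502
```

Emit:
send_rows(
  delta_pos=[
    [0,-0.0025,0],
    [0,-0.0025,0],
  ],
  angular=[
    [0,0,0],
    [0,0,0],
  ],
)

```text
clock: 15.7
position: [0.5955, 0.0388, 0.0135]
ee_rot: [0.003, 0.998, 0.061, 0.001]
contact_force: [2.1, -14.5, 0.2]
width: 0.0499
```

```bash
python3 look.py p7
```

```text
tcp dock [-87.1  -6.8] 0.0135 F dock [-14.6  -0.4]
(340, 794, 3)
```

View pics/p7.png

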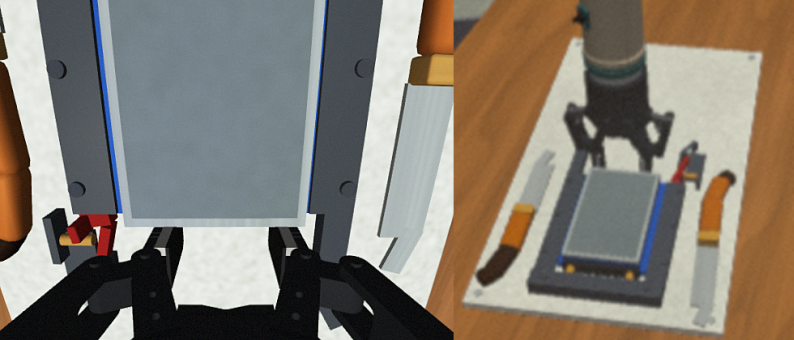

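Emit:
send_rows(
  delta_pos=[
    [0,-0.0025,0],
    [0,-0.0025,0],
  ],
  angular=[
    [0,0,0],
    [0,0,0],
  ],
)

```text
clock: 15.97
position: [0.5953, 0.0402, 0.0135]
ee_rot: [0.003, 0.998, 0.061, 0.001]
contact_force: [3.8, -14.6, 1.2]
width: 0.0499
```

Emit:
send_rows(
  delta_pos=[
    [0,-0.0025,0],
    [0,0,0],
  ],
  angular=[
    [0,0,0],
    [0,0,0],
  ],
)

```text
clock: 16.13
position: [0.5952, 0.0413, 0.0135]
ee_rot: [0.003, 0.998, 0.061, 0.001]
contact_force: [3.0, -14.0, 1.2]
width: 0.0503
```

```bash
python3 look.py p8
```

```text
tcp dock [-84.6  -6.8] 0.0135 F dock [-14.2  -1.3]
(340, 794, 3)
```

View pics/p8.png

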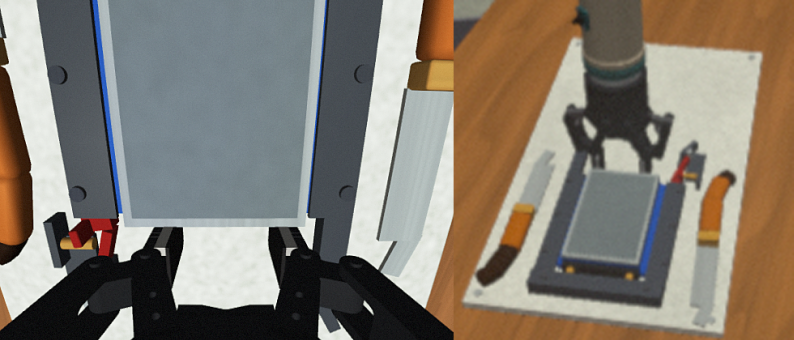

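Not snapped yet (nose still outside); a bit further.

Emit:
send_rows(
  delta_pos=[
    [0,-0.0025,0],
    [0,0,0],
  ],
  angular=[
    [0,0,0],
    [0,0,0],
  ],
)

```text
clock: 16.4
position: [0.5949, 0.0423, 0.0135]
ee_rot: [0.003, 0.998, 0.06, 0.001]
contact_force: [2.9, -14.2, 0.1]
width: 0.0498
```

Emit:
send_rows(
  delta_pos=[
    [0,-0.0025,0],
    [0,0,0],
  ],
  angular=[
    [0,0,0],
    [0,0,0],
  ],
)

```text
clock: 16.57
position: [0.5948, 0.0433, 0.0135]
ee_rot: [0.003, 0.998, 0.06, 0.001]
contact_force: [2.0, -13.6, 1.1]
width: 0.0502
```

```bash
python3 look.py p9; python3 -c "
from h import *
cv2.imwrite('pics/p9z.png',cv2.resize(manip.get_image('wrist')[230:350,50:250],None,fx=4,fy=4,interpolation=cv2.INTER_CUBIC))"
```

```text
tcp dock [-82.6  -6.7] 0.0135 F dock [-13.7  -0.4]
(340, 794, 3)
```

View pics/p9z.png

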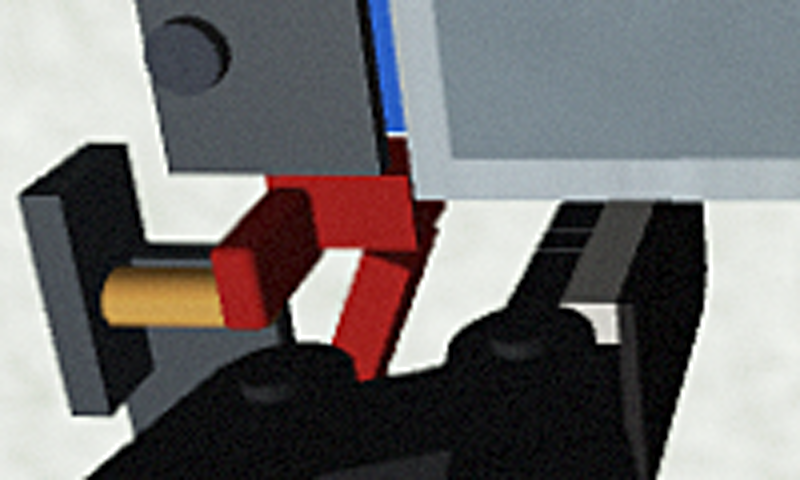

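The wrist view shows the red nose swung in behind the flange, with a white gap at (398,133) in the zoom, so the catch has snapped. Backing off slowly.

Emit:
send_rows(
  delta_pos=[
    [0,0.0025,0],
    [0,0.0025,0],
    [0,0.0025,0],
    [0,0.004,0],
    [0,0.006,0],
  ],
  angular=[
    [0,0,0],
    [0,0,0],
    [0,0,0],
    [0,0,0],
    [0,0,0],
  ],
)

```text
clock: 17.13
position: [0.595, 0.0395, 0.0134]
ee_rot: [0.0, 0.998, 0.059, 0.0]
contact_force: [2.0, -4.7, 0.6]
width: 0.0499
```

Emit:
send_rows(
  delta_pos=[
    [0,0.015,0],
    [0,0.02,0],
    [0,0.03,0],
    [0,0.03,0],
    [0,0.02,0],
  ],
  angular=[
    [0,0,0],
    [0,0,0],
    [0,0,0],
    [0,0,0],
    [0,0,0],
  ],
)

```text
clock: 17.55
position: [0.6001, -0.0071, 0.013]
ee_rot: [0.0, 0.998, 0.059, -0.0]
contact_force: [0.6, 0.3, 0.5]
width: 0.0498
```

Emit:
send_rows(
  delta_pos=[
    [0,0,-0.02],
    [0,0,-0.05],
    [0,0,-0.08],
    [0,0,-0.05],
    [0,0,0],
  ],
  angular=[
    [0,0,0],
    [0,0,0],
    [0,0,0],
    [0,0,0],
    [0,0,0],
  ],
)

```text
clock: 17.97
position: [0.6035, -0.0059, 0.0985]
ee_rot: [0.001, 0.998, 0.059, 0.005]
contact_force: [0.5, -0.6, 0.3]
width: 0.05
```

```bash
python3 look.py p10
python3 - <<'E'
from h import *
im=manip.get_image("wrist");cv2.imwrite("pics/w10.png",im)
E
```

```text
tcp dock [-132.5   -9.5] 0.0985 F dock [-0.7 -0.4]
(340, 794, 3)
```

View pics/p10.png

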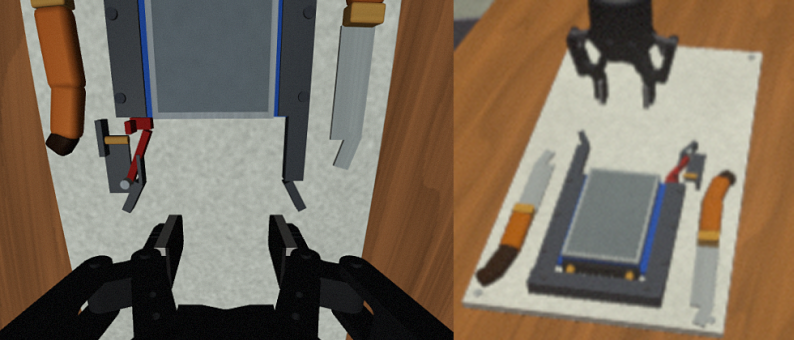

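View pics/w10.png

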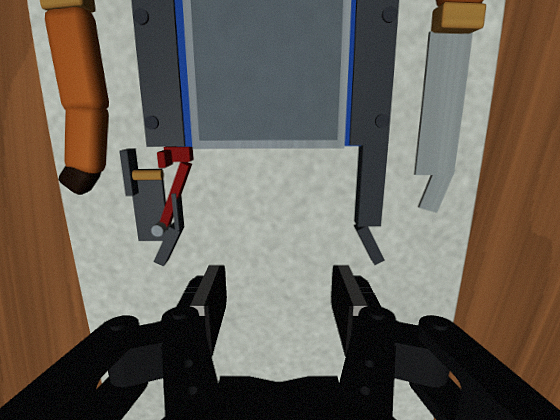

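Run:
```python
from h import *
d=np.load('dock.npz');R,t=d['R'],d['t']
c=manip.calibration("wrist")
f=lambda p,z:((plane(c,p,z)[:,:2]-t)@R*1000).round(1).tolist()
print("body trailing",f([[189,149],[352,148]],.036)); print("nose",f([[192,161],[192,149]],.0235)); print("walls lip start",f([[147,147],[383,147]],.0245))
im=cv2.imread("pics/w10.png");cv2.imwrite("pics/w10z.png",cv2.resize(im[120:220,100:240],None,fx=5,fy=5,interpolation=cv2.INTER_CUBIC))
```

```text
body trailing [[-75.0, 48.0], [-74.6, -50.3]]
nose [[-83.9, 50.0], [-76.2, 49.4]]
walls lip start [[-74.6, 78.1], [-74.9, -72.6]]
```

View pics/w10z.png

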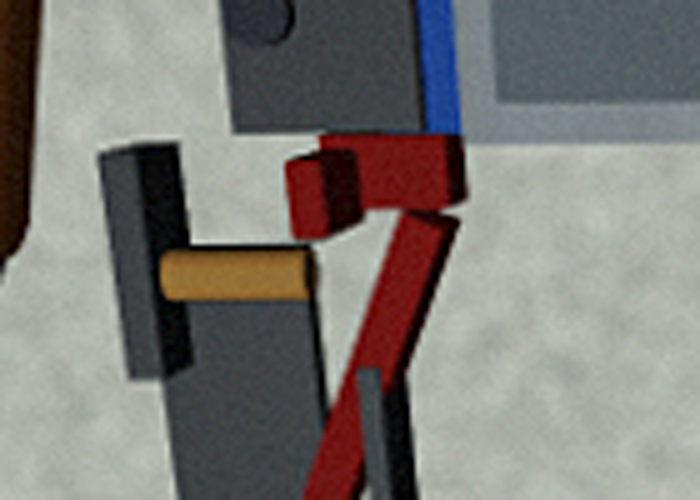

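```bash
python3 -c "
from rig import manip
print(manip.sign_off())"
```

```text
the job is handed in; nothing more can be done
None
```

The blue plate is loaded in the dock with the red catch sprung back behind it. I handed the job in about 18 s into the 67 s allowed; no verdict is reported.

- **How it was done:** With the gripper partly open at 50 mm, I pushed the plate's trailing end with both fingers. This straightened its 4° turn. I slid it sideways about 8 mm to centre it, ran it past the catch at about 7 N, then pressed it in 1 mm steps against the end stop until the catch snapped. The highest force I read was about 15 N, against the 40 N limit.
- **Last checks (wrist camera):** The plate's trailing edge is at dock x -75 on both sides, so it is within about 1 mm of home and square. The side edges put it about 1 mm off centre. The catch nose is at about x -76, y 50, its resting place behind the flange. The fingers are clear, with contact force near zero, and the knives look undisturbed. I did not re-measure the green plate, the blanks, the bottle or the brush; the arm met no contact near any of them.
- **Disagreement:** The fingertips were about 20 mm higher than the stated 19 mm reach suggests. I found this in the camera views and lowered in small force-checked steps to the right height.

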